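# Refit the oil filler cap on the tiller gearcase

### The arm

A 6-joint arm with a two-finger parallel gripper is mounted at the origin on the work surface. World frame = base frame: x ahead of the robot, y to its left, z up, the work surface at z = 0. Lengths are in m, angles in rad, forces in N, time in s.
With the tool pointing down it reaches from about 0.25 to 0.775 m from the base axis. Payload 4 kg.
Tool frame: the origin (TCP) lies between the finger pads; the fingertips stand 25 mm ahead of it and the grasp point (between the pads) lies 6 mm ahead of it (ctrl.finger_overhang is the distance from the TCP to the fingertips, in m); z points along the fingers, y is the line along which they close (so a half turn about z gives the same grasp; the last joint's range is limited). The gripper opens to 85 mm and grips with 20 to 120 N. Pads are 22 mm wide; open, the fingers measure 114 mm over their backs; the gripper's body (76 mm by 85 mm) begins 54 mm behind the grasp point. The pads swing forward as they close: fully open they stand 13 mm farther back than shut.
Start: joints at [1.083, 0.087, 1.371, -0, 1.684, -0.103], TCP at [0.206, 0.51, 0.228] pointing down, gripper open.
Joint ranges: [-3.1, 3.1], [-0.76, 2.03], [0.27, 2.55], [-1.08, 4.22], [0.17, 2.65], [-2.57, 2.57]. Speed limits (rad/s): [2.79, 2.79, 3.14, 3.14, 3.14, 3.14].

### API

Orientations are given as a unit quaternion [x, y, z, w].
In Python, from rig import sensors, imaging, ctrl gives the robot as it stands.
- The arm moves only by the tool servo_tool, never from a script. Its arguments are lists of equal length, an entry for each row: "grip": the opening in per cent of the stroke, from 0 (shut) to 100 (fully open); "offset": the shift along the tool's x, y, z scaled (see below), a list of three; "turn": the turn about the tool's z scaled (see below). A call has 1 to 5 rows; each row is the pose to reach, as a shift and turn from the pose commanded when the call began, along the tool's axes at that moment; what a row does not reach only later rows make up. The controller multiplies each number of a shift by 100 mm and each number of a turn by 90 degrees. A row lasts 1/10 s, in which the tool goes at most 50 mm and 8.59 degrees, less where a joint would pass 70% of its speed; a pose out of reach is approached as far as the arm can. A call with a number of a shift or a turn outside -1 to 1 is refused whole. A call with a gripper value outside its range is refused whole. The fingers move at their own pace and stop on an object; the grip force is fixed at half the most. Time passes only in rows, so rows that repeat a pose let the fingers close. It gives the time, the measured TCP pose, the force, the opening and the grip force at its end, in the units of the state.
- sensors.observe(): the state, without advancing time (a new reading comes with each control period).
- imaging.grab_frame(name): name is "scene" or "side" or "wrist"; returns a dict with "image" (384x512x3 uint8, blue, green, red), "fx", "fy", "cx", "cy" (pixels), "dist" ([k1, k2, p1, p2, k3] as OpenCV has them; the pictures are not rectified), "view" (4x4, takes a point from world to camera coordinates). Camera axes: x right, y up, looking along -z (the intrinsics and any distortion apply to the point x, -y, -z); pixel columns grow to the right and rows downward; lengths in m; the calibration is good to about 2 mm. A picture is of the moment at which its call begins. There is no depth.
- ctrl.hand_in(): hands the job in; it is judged then, once.
The state is a dict: "time_s": time; "q": joint angles; "qvel": joint speeds; "tau": joint torques, N m; "eef_pos": TCP position; "orientation": TCP orientation; "ft_force": force on the tool from outside, world axes, zero at the start; "moment": the same for the moment, N m; "opening": opening from 0.0 (shut) to 1.0 (fully open); "finger_force": force on a finger pad.
Only numpy, scipy, OpenCV 4.12 (cv2) and the standard library are available. Lean on these libraries where they do the work, as an engineer would, in place of code of your own. Each camera call takes 0.05 s, during which the arm holds its last target. There are 200 camera calls.

### The job

Take the yellow oil filler cap off the tin it is parked on and fit it to the filler neck of the grey gearcase: rest it in the neck, turn it gently backward (anticlockwise from above) until you feel its thread drop in, then drive it forward (clockwise) until its flange is fully home on the rim, and let go. Never force it - neither press hard nor keep twisting against a stop - and leave everything else on the table where it is.

Things in the scene. Friction and masses are not known exactly. Their poses are not given: they have to be found in the camera images.
- cap_wing (a point): Centre of the wing of the yellow filler cap (loose, 120 g): an upright bar 46 mm long (along this point's x), 14 mm thick (y), 32 mm high (z up), the place to grip. It stands on a flange 70 mm across, 6 mm thick, whose top is 16 mm below this point. At the start the flange rests level on the rim of the red tin, the plug hanging inside.
- cap_seat (a point): Middle of the underside of the cap's flange, 22 mm below cap_wing, z up: the face that must end on the neck's rim.
- cap_lugs (a point): Point on the cap's axis 18 mm below cap_seat, level with the undersides of four thread lugs 90 degrees apart (51 mm across their tips, 4 mm wide, 3.5 mm thick) on the black plug, 40 mm in diameter, which reaches 35 mm below the flange, its lowest 9 mm tapered to 24 mm.
- neck (a point): Centre of the rim of the filler neck on top of the grey gearcase, z up; 68 mm outside, 55 mm inside diameter, 100 mm above the table. A cap set in at a chance angle rests with its lugs on thread lands, flange 6 to 12 mm above the rim. Over 60 N on the lugs in all, by push or twist, damages it; 3 to 8 N of push is plenty.
- lands (a point): On the neck's axis 10 mm below the rim, at four brass lands (42 mm bore). Which way their gaps face is NOT in any pose. Turned backward (anticlockwise from above) the lugs slide uphill, 5 mm per rad, and within 77 degrees drop 8 mm into the gaps (about 14 degrees of play, then a hard stop). Turned forward before that, they jam on a stop. Lugs set on top of a stop (12 mm) first fall 4 mm to a land.
- thread (a point): Point on the neck's axis 20 mm below the rim, at the low end of the four-start thread. Dropped in, the flange is 3 to 5 mm above the rim (by luck at once). Turned forward (clockwise) with light pressure the cap sinks 5 mm per rad, meets the rim after 40 to 57 degrees and comes up solid within 20 degrees more: home is felt as a stop.
- gearcase: The grey gearcase, fixed, 76 mm high; origin on the table under the neck's axis; it reaches 75 mm to -x, 115 mm to +x (and there a 22 mm shaft stub, 55 mm longer, at 36 mm height) and 75 mm to either side; the neck stands 24 mm up from its top.
- tin_a: Fixed open red tin, 73 mm across, 50 mm high, on which the yellow cap is parked; origin at the centre of its underside.
- tin_b: Fixed open green tin, 73 mm across, 50 mm high, on which a red cap is parked; origin at the centre of its underside. The two tins swap places.
- red_cap: Bystander: round red cap, 70 mm flange, 42 mm knob 30 mm high, parked on the green tin; origin in the flange's underside. Leave it.
- oil_blue: Bystander: blue oil bottle, 76 mm across, 200 mm high, origin under its base.
- oil_green: Bystander: green oil bottle, 72 mm across, 190 mm high, origin under its base.
- spray_can: Bystander: spray can, 62 mm across, 170 mm high, origin under its base.
- grease_tub: Bystander: white tub with red lid, 90 mm across, 75 mm high, origin under its base.
- tape_roll: Bystander: roll of yellow tape lying flat, 96 mm across, 25 mm high, origin under its middle.
- wrench: Bystander: steel wrench lying flat, 200 mm long along its x.
- screwdriver: Bystander: red-handled screwdriver lying flat, 200 mm long along its x.
Mind the look-alikes: they are no part of the job. What is shaped like the part that bears cap_wing but blue is not meant.

How it is judged:
On the way:
1. the cap stands upright in the neck with its thread dropped in (flange less than 5.6 mm above the rim) (z of cap_seat in the frame of neck between -0.003 and 0.0056 m and horizontal distance between cap_seat and neck below 0.004 m and angle between cap_seat's own z axis and vertical below 0.08 rad), for 0.1 s.
At the end, for the whole second after the job is handed in: The cap is screwed home: its flange is within 1.2 mm of the neck's rim, centred within 3 mm and level within 0.04 rad (z of cap_seat in the frame of neck between -0.002 and 0.0012 m and horizontal distance between cap_seat and neck below 0.003 m and angle between cap_seat's own z axis and vertical below 0.04 rad); the robot touches nothing.
It fails at once if the cap is forced: more than 60 N between cap and gearcase (contact force between cap and gearcase above 60 N).
It fails at once if a bystander is moved more than 25 mm (distance of any of red_cap, oil_blue, oil_green, spray_can, grease_tub, tape_roll, wrench, screwdriver from where it was at the start of the episode above 0.025 m).
It also fails if it takes over 58 s, if anything falls off the work surface, if the arm or the gripper's body presses on something with over 40 N, if the wrist force passes 120 N, or if a joint passes its speed limit or range.

## Working session

There is one attempt and no reset: what is moved stays moved. The work goes in short steps, Python scripts to look and compute and a tool call to move; the robot and the scene stay as the last step left them, time stands still between calls to the robot, and variables do not carry over. Pictures are saved under pics/ and viewed, at most 10 in all, crops included, and the job is handed in when it is done.

Besides the shell and the picture viewer there is one more tool, called after "Emit:" as name(argument=value, ...), one argument or row to a line, values as JSON. servo_tool: Moves the arm, as the interface text tells. Shifts and turns lie within -1 to 1; 1 stands for 100 mm of shift or 90 degrees of turn. Its arguments: {"type":"object","properties":{"grip":{"type":"array","items":{"type":"number"}},"offset":{"type":"array","items":{"type":"array","items":{"type":"number"}}},"turn":{"type":"array","items":{"type":"number"}}},"required":["grip","offset","turn"]}

```bash
mkdir -p pics; ls; python3 - <<'E'
from rig import sensors, imaging, ctrl
import cv2,pickle,numpy as np
s=sensors.observe();print(s)
d={}
for n in ("scene","side","wrist"):
    f=imaging.grab_frame(n);d[n]=f
pickle.dump(d,open("f0.pkl","wb"))
cv2.imwrite("pics/a.png",np.vstack([cv2.resize(np.hstack([d["scene"]["image"],d["side"]["image"]]),(800,300)),cv2.resize(np.hstack([d["wrist"]["image"],d["wrist"]["image"]*0]),(800,300))]))
for n in d: print(n,d[n]["fx"],d[n]["cx"],d[n]["cy"],d[n]["dist"],np.round(d[n]["view"],3).tolist())
E
```

```text
pics
{'time_s': 0.0, 'q': array([ 1.08290877e+00,  8.79995165e-02,  1.37230115e+00, -2.61857387e-06,
        1.68358825e+00, -1.03082908e-01]), 'qvel': array([ 3.87966298e-04, -4.48708519e-05, -3.18759630e-04,  8.21548119e-05,
        4.67041773e-04,  1.05117959e-03]), 'tau': array([ 1.21575208e-04, -3.51880360e+01, -3.13265562e+01, -5.85575594e-05,
        1.12505790e-02, -1.80319427e-05]), 'eef_pos': array([0.20621196, 0.50932426, 0.22649101]), 'orientation': array([ 1.91217459e-01,  9.81547026e-01, -1.09875091e-03, -3.33095670e-04]), 'ft_force': array([ 0.18078572, -0.61948918, -0.26889407]), 'moment': array([ 0.01014199, -0.0319079 , -0.00428861]), 'finger_force': 0.0, 'opening': 0.9991340592258469}
scene 461.1480436636653 258.45477668240375 186.02955728073908 [-0.0953578  0.         0.         0.         0.       ] [[0.855, 0.519, -0.009, -0.459], [-0.399, 0.669, 0.627, 0.162], [0.331, -0.532, 0.779, -1.62], [0.0, 0.0, 0.0, 1.0]]
side 486.9205475667697 254.07005563630614 189.15339579059454 [0.04897568 0.         0.         0.         0.        ] [[-0.983, -0.181, -0.02, 0.521], [0.094, -0.599, 0.795, -0.125], [-0.155, 0.78, 0.606, -1.4], [0.0, 0.0, 0.0, 1.0]]
wrist 273.45650057911854 253.6192266908534 191.2250579513133 [0.01703205 0.         0.         0.         0.        ] [[0.375, 0.927, -0.002, -0.55], [-0.895, 0.362, -0.26, 0.034], [-0.24, 0.1, 0.966, -0.378], [0.0, 0.0, 0.0, 1.0]]
```

View pics/a.png

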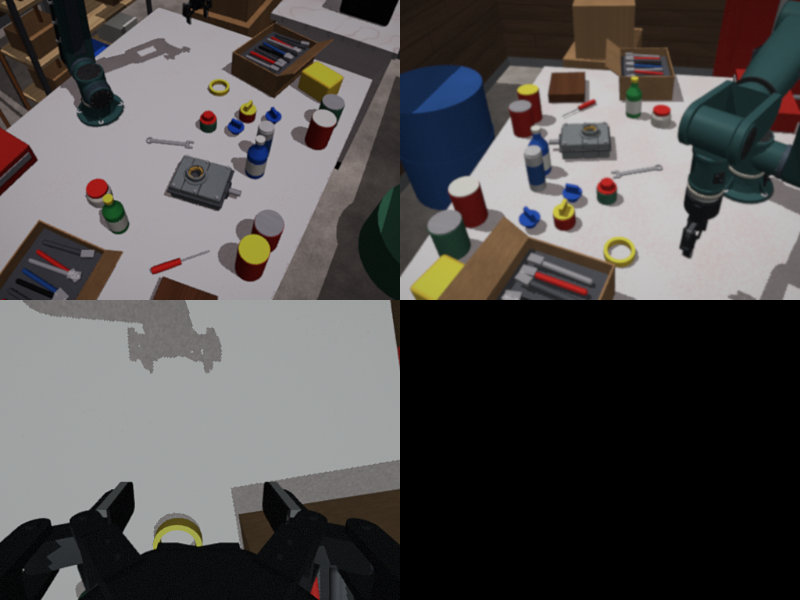

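Top left is the scene view, top right the side view, at 1/1.28 scale. Candidates in scene panel pixels:
- Yellow winged cap on the red tin at (248,110); side view (565,213).
- Two blue winged look-alikes at (235,127) and (273,114).
- Red round cap on the green tin at (207,120).
- Yellow tape roll at (218,87).

The yellow winged one on the red tin fits the description. The gearcase neck is at (196,172). I'll confirm with an enlarged crop.

```bash
cat > h.py <<'E'
import cv2,numpy as np
def cam(f): return np.array([[f["fx"],0,f["cx"]],[0,f["fy"],f["cy"]],[0,0,1.]])
def ray(f,uv):
    p=cv2.undistortPoints(np.array([[uv]],float),cam(f),np.array(f["dist"],float))[0,0]
    V=np.array(f["view"]);R=V[:3,:3]
    d=R.T@np.array([p[0],-p[1],-1.]);return -R.T@V[:3,3],d/np.linalg.norm(d)
def plane(f,uv,z):
    o,d=ray(f,uv);return o+d*(z-o[2])/d[2]
def tri(fs,uvs):
    A=np.zeros((3,3));b=np.zeros(3);L=[ray(f,u) for f,u in zip(fs,uvs)]
    for o,d in L:
        P=np.eye(3)-np.outer(d,d);A+=P;b+=P@o
    x=np.linalg.solve(A,b);return x,[np.linalg.norm(np.cross(x-o,d)) for o,d in L]
def proj(f,X):
    V=np.array(f["view"]);c=(V[:3,:3]@np.asarray(X,float).T).T+V[:3,3]
    c=c*[1,-1,-1]
    return cv2.projectPoints(c.reshape(-1,1,3),np.zeros(3),np.zeros(3),cam(f),np.array(f["dist"],float))[0].reshape(-1,2)
E
python3 - <<'E'
import pickle
from h import *
d=pickle.load(open("f0.pkl","rb"))
def crop(n,u,v,w=40,h=30): return cv2.resize(d[n]["image"][v-h:v+h,u-w:u+w],(400,300),interpolation=cv2.INTER_CUBIC)
cv2.imwrite("pics/b.png",np.vstack([np.hstack([crop("scene",317,143),crop("side",211,273)]),np.hstack([crop("scene",252,222),crop("side",242,170)])]))
for n,(u,v) in {"scene":(317,143),"side":(211,273)}.items():
    h=cv2.cvtColor(d[n]["image"],cv2.COLOR_BGR2HSV)
    m=cv2.inRange(h,(20,120,60),(35,255,255));k,l,st,c=cv2.connectedComponentsWithStats(m)
    for i in range(1,k):
        if st[i,4]>30: print(n,st[i],c[i])
E
```

```text
scene [ 384   79   55   45 1453] [412.07088782 100.4184446 ]
scene [268 101  25  22 286] [280.22027972 111.41258741]
scene [307 129  21  19 269] [317.50929368 139.04460967]
scene [132 248  13  14 154] [138.03896104 254.48701299]
scene [ 305  299   41   39 1249] [325.09927942 318.36509207]
side [294  98  12   8  85] [299.78823529 101.52941176]
side [150 108  27  14 300] [162.87333333 114.53333333]
side [196 255  27  27 478] [209.20711297 269.9623431 ]
side [261 304  40  38 709] [280.72073343 321.88857546]
side [  14  325   69   59 2222] [ 47.43114311 356.27092709]
```

View pics/b.png

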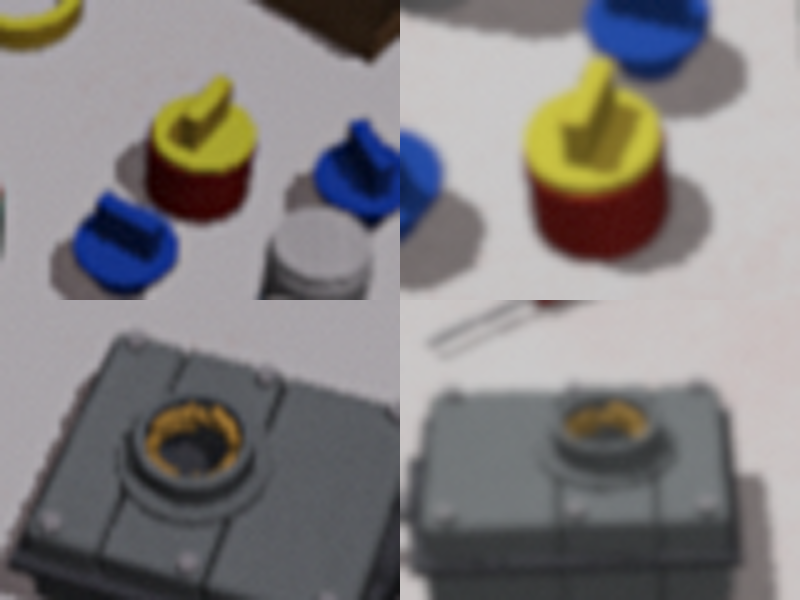

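The crops confirm it: a yellow winged cap on the red tin (scene ≈(318,140), side ≈(210,271)). The neck's brass bore is at scene ≈(251,220), side ≈(244,165). Next I'll triangulate.

```bash
python3 - <<'E'
import pickle
from h import *
d=pickle.load(open("f0.pkl","rb"));S,T=d["scene"],d["side"]
print("cap",tri((S,T),((317.8,139.8),(210.2,271.4))),plane(S,(317.8,139.8),.056),plane(T,(210.2,271.4),.056))
print("neck",tri((S,T),((250.8,219.6),(243.6,165))),plane(S,(250.8,219.6),.1),plane(T,(243.6,165),.1))
# wing top ridge, scene crop points, z=.088
c=lambda x,y:(277+x/5,113+y/5)
print("wing",plane(S,c(192,108),.088),plane(S,c(224,80),.088))
V=np.array(d["wrist"]["view"]);print("wristcam pos",-V[:3,:3].T@V[:3,3])
E
```

```text
cap (array([0.58923315, 0.29582349, 0.04943675]), [np.float64(0.0018945890976678848), np.float64(0.0018945890976676339)]) [0.59341695 0.29033949 0.056     ] [0.58544242 0.3010252  0.056     ]
neck (array([ 0.5849024 , -0.12010709,  0.09295315]), [np.float64(0.0012565903397626678), np.float64(0.0012565903397626405)]) [ 0.58885775 -0.12387921  0.1       ] [ 0.58154764 -0.11078994  0.1       ]
wing [0.58766264 0.27790512 0.088     ] [0.59404188 0.31230177 0.088     ]
wristcam pos [0.1454678  0.53511714 0.37225346]
```

Emit:
servo_tool(
  grip=[100, 100, 100],
  offset=[
    [-0.4, -0.05, -0.25],
    [-0.8, -0.1, -0.4],
    [-1, -0.13, -0.4],
  ],
  turn=[0, 0, 0],
)

```text
time_s: 0.45
eef_pos: [0.2969, 0.4596, 0.2704]
orientation: [0.192, 0.981, 0.002, 0.002]
ft_force: [0.5, 0.2, -0.7]
opening: 0.999
finger_force: 0.0
```

Emit:
servo_tool(
  grip=[100, 100, 100],
  offset=[
    [-0.4, -0.05, 0],
    [-0.8, -0.1, 0],
    [-1, -0.13, 0],
  ],
  turn=[0, 0, 0],
)

```text
time_s: 0.75
eef_pos: [0.3844, 0.4088, 0.267]
orientation: [0.193, 0.981, -0.001, 0.0]
ft_force: [0.6, 0.5, 0.3]
opening: 1.002
finger_force: 0.0
```

Emit:
servo_tool(
  grip=[100, 100, 100],
  offset=[
    [-0.4, -0.05, 0],
    [-0.8, -0.1, 0],
    [-1, -0.13, 0],
  ],
  turn=[0, 0, 0],
)

```text
time_s: 1.05
eef_pos: [0.4722, 0.359, 0.2667]
orientation: [0.193, 0.981, -0.001, -0.0]
ft_force: [-0.1, -0.1, 0.5]
opening: 1.0
finger_force: 0.0
```

Emit:
servo_tool(
  grip=[100, 100, 100, 100, 100],
  offset=[
    [-0.4, -0.05, 0],
    [-0.8, -0.1, 0],
    [-1, -0.13, 0],
    [-1, -0.13, 0],
    [-1, -0.13, 0],
  ],
  turn=[0.09, 0.18, 0.27, 0.36, 0.45],
)

```text
time_s: 1.55
eef_pos: [0.5584, 0.3105, 0.2665]
orientation: [0.522, 0.853, -0.001, -0.001]
ft_force: [-0.1, 0.4, -0.4]
opening: 1.002
finger_force: 0.0
```

Emit:
servo_tool(
  grip=[100, 100, 100, 100, 100],
  offset=[
    [0, 0, 0],
    [0, 0, 0],
    [0, 0, 0],
    [0, 0, 0],
    [0, 0, 0],
  ],
  turn=[0.09, 0.18, 0.27, 0.36, 0.42],
)

```text
time_s: 2.05
eef_pos: [0.5575, 0.3114, 0.267]
orientation: [0.769, 0.639, -0.001, -0.0]
ft_force: [0.1, -0.2, 0.9]
opening: 0.999
finger_force: 0.0
```

```bash
python3 - <<'E'
import pickle
from h import *
from rig import imaging
f=imaging.grab_frame("wrist");pickle.dump(f,open("w1.pkl","wb"))
c=proj(f,[[.589,.295,.06]])[0];print(c)
u,v=c.astype(int);u=min(max(u,100),412);v=min(max(v,75),309)
cr=f["image"][v-75:v+75,u-100:u+100];print(u-100,v-75)
cv2.imwrite("pics/c.png",cv2.resize(cr,(800,600),interpolation=cv2.INTER_CUBIC))
E
```

```text
[279.57369545 177.70414952]
179 102
```

View pics/c.png

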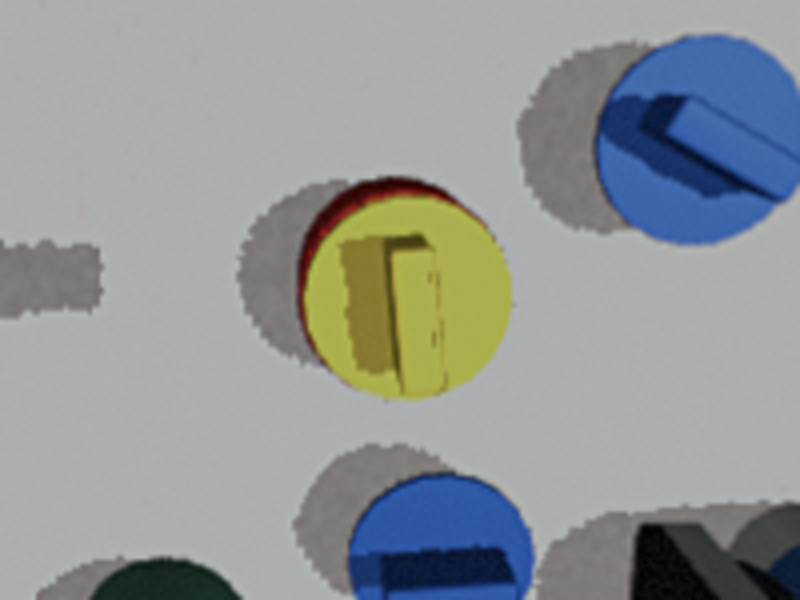

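The wrist view shows the yellow cap clearly. The flange circle is centred at crop (408,297), and the wing top runs from (414,250) to (423,392).

```bash
python3 - <<'E'
import pickle
from h import *
from rig import sensors
from scipy.spatial.transform import Rotation as R
f=pickle.load(open("w1.pkl","rb"));S=pickle.load(open("f0.pkl","rb"))
k=lambda x,y:(179+x/4,102+y/4)
fl=plane(f,k(408,297),.056);a=plane(f,k(414,250),.088);b=plane(f,k(423,392),.088)
print(fl,a,b,(a+b)/2,np.linalg.norm(a-b))
w=b-a;print("wing ang",np.degrees(np.arctan2(w[1],w[0])))
s=sensors.observe();M=R.from_quat(s["orientation"]).as_matrix();print(s["eef_pos"],"tool y ang",np.degrees(np.arctan2(M[1,1],M[0,1])))
print("cap in tool axes",M.T@(np.r_[((a+b)/2)[:2],.072]-s["eef_pos"]), M.T@(np.r_[fl[:2],.072]-s["eef_pos"]))
for n,z,p in (("blue",.2,[(330,182)]),("spray",.17,[(340,158)])): print(n,plane(S["scene"],p[0],z))
E
```

```text
[0.59139963 0.29567645 0.056     ] [0.59348721 0.31680793 0.088     ] [0.589261   0.27240422 0.088     ] [0.59137411 0.29460607 0.088     ] 0.044604374719456955
wing ang -95.43686355380778
[0.55756271 0.31137227 0.26706012] tool y ang -10.708557171507898
cap in tool axes [-0.01007277  0.03652643  0.19503109] [-0.00901629  0.03635262  0.19503061]
blue [0.74507247 0.03139917 0.2       ]
spray [0.72313862 0.15146536 0.17      ]
```

Emit:
servo_tool(
  grip=[70, 70, 70, 70, 70],
  offset=[
    [-0.1, 0.36, 0.2],
    [-0.1, 0.36, 0.6],
    [-0.1, 0.36, 1],
    [-0.1, 0.36, 1],
    [-0.1, 0.36, 1],
  ],
  turn=[-0.06, -0.06, -0.06, -0.06, -0.06],
)

```text
time_s: 2.6
eef_pos: [0.5908, 0.295, 0.167]
orientation: [0.737, 0.676, -0.001, -0.0]
ft_force: [0.1, 0.9, 1.0]
opening: 0.7
finger_force: 0.0
```

Emit:
servo_tool(
  grip=[60, 60, 60, 60, 60],
  offset=[
    [0, 0, 0.3],
    [0, 0, 0.6],
    [0, 0, 0.75],
    [0, 0, 0.8],
    [0, 0, 0.8],
  ],
  turn=[0, 0, 0, 0, 0],
)

```text
time_s: 3.1
eef_pos: [0.592, 0.2955, 0.0892]
orientation: [0.737, 0.676, 0.001, 0.0]
ft_force: [-0.3, -0.1, -0.0]
opening: 0.598
finger_force: 0.0
```

Emit:
servo_tool(
  grip=[0, 0, 0, 0, 0],
  offset=[
    [0, 0, 0],
    [0, 0, 0],
    [0, 0, 0],
    [0, 0, 0],
    [0, 0, 0],
  ],
  turn=[0, 0, 0, 0, 0],
)

```text
time_s: 3.6
eef_pos: [0.5914, 0.2952, 0.0881]
orientation: [0.737, 0.676, 0.0, 0.0]
ft_force: [-1.1, 0.3, 0.4]
opening: -0.001
finger_force: 0.0
```

Emit:
servo_tool(
  grip=[0, 0, 0, 0, 0],
  offset=[
    [0, 0, 0],
    [0, 0, 0],
    [0, 0, 0],
    [0, 0, 0],
    [0, 0, 0],
  ],
  turn=[0, 0, 0, 0, 0],
)

```text
time_s: 4.1
eef_pos: [0.5913, 0.2951, 0.0877]
orientation: [0.737, 0.676, 0.0, 0.0]
ft_force: [-0.1, 0.0, 0.2]
opening: 0.001
finger_force: 0.0
```

The fingers shut completely, so nothing was gripped. I'll look.

```bash
python3 - <<'E'
import pickle
from h import *
from rig import imaging,sensors
d={n:imaging.grab_frame(n) for n in ("scene","side","wrist")};pickle.dump(d,open("f1.pkl","wb"))
def crop(n,u,v,w=40,h=30): return cv2.resize(d[n]["image"][v-h:v+h,u-w:u+w],(400,300),interpolation=cv2.INTER_CUBIC)
w=cv2.resize(d["wrist"]["image"],(400,300))
cv2.imwrite("pics/d.png",np.vstack([np.hstack([crop("scene",317,135),crop("side",211,265)]),np.hstack([w,w*0])]))
print(sensors.observe()["opening"])
E
```

```text
-0.004933042776475578
```

View pics/d.png

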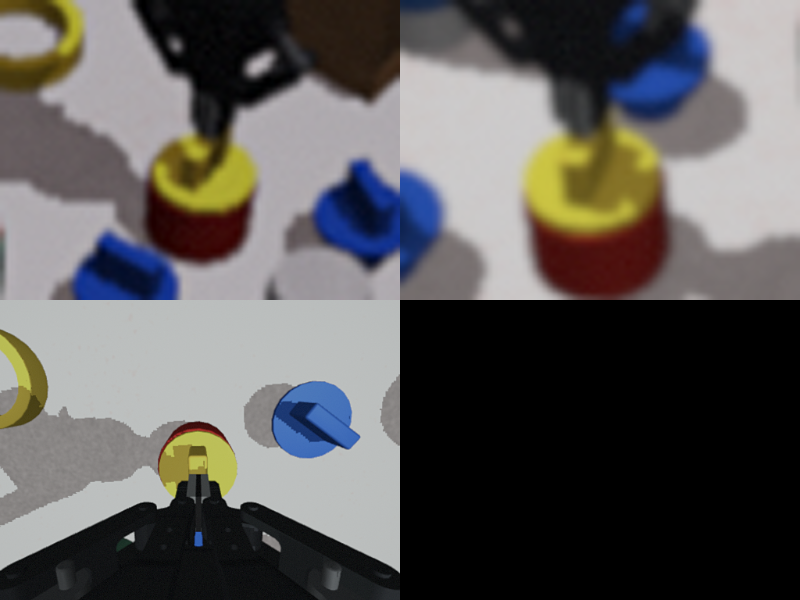

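```bash
python3 - <<'E'
import pickle
from h import *
d=pickle.load(open("f1.pkl","rb"))
for z in (.06,.07,.08,.09,.10,.11): 
    X=[[.5913,.2951,z]];print(z,(proj(d["scene"],X)[0]-[277,105])*5,(proj(d["side"],X)[0]-[171,235])*5+[400,0],proj(d["wrist"],X)[0]/1.28+[0,300])
X=[[.5913,.2951,.056],[.5913,.2951,.088]]
o=plane(d["wrist"],(198*1.28,462*1.28-384),.088);print(o)
print("tip tri",tri((d["scene"],d["side"]),((277+210/5,105+138/5),(171+182/5,235+133/5))))
E
```

```text
0.06 [204.88655396 164.24401761] [587.08243143 166.43747937] [198.23692947 471.48844462]
0.07 [206.23763374 153.59798875] [585.57590161 152.4700239 ] [198.24758285 475.88680051]
0.08 [207.60098078 142.84629467] [584.0538207  138.36659435] [198.25948442 480.80017681]
0.09 [208.97674186 131.98749659] [582.51593143 124.12505553] [198.27286796 486.32497495]
0.1 [210.36506555 121.0201329 ] [580.96197059 109.74322452] [198.28802974 492.58335119]
0.11 [211.76610216 109.94271887] [579.39166878  95.21886925] [198.305351  499.7324707]
[0.59265145 0.31302621 0.088     ]
tip tri (array([0.59204898, 0.29579252, 0.08431309]), [np.float64(0.00021283974365223792), np.float64(0.00021283974365220873)])
```

```bash
python3 - <<'E'
from rig import ctrl,sensors
print(ctrl.finger_overhang,[a for a in dir(ctrl) if a[0]!='_']);s=sensors.observe();print(s["eef_pos"],s["orientation"])
E
```

```text
0.025 ['Unreachable', 'finger_overhang', 'hand_in']
[0.5913182  0.29516802 0.08774355] [ 7.36959744e-01  6.75936634e-01  3.92491948e-05 -2.08247713e-05]
```

```bash
python3 - <<'E'
import pickle
from h import *
d=pickle.load(open("f1.pkl","rb"))
w=d["wrist"]["image"];print()
a=cv2.resize(w[150:270,203:303],(500,600),interpolation=cv2.INTER_CUBIC)
b=cv2.resize(d["side"]["image"][240:290,185:235],(300,300),interpolation=cv2.INTER_CUBIC)
c=cv2.resize(d["scene"]["image"][110:160,292:342],(300,300),interpolation=cv2.INTER_CUBIC)
cv2.imwrite("pics/e.png",np.clip(np.hstack([a,np.vstack([b,c])])*1.5,0,255))
E
```

```text
[ WARN:0@0.034] global loadsave.cpp:1063 imwrite_ Unsupported depth image for selected encoder is fallbacked to CV_8U.
```

View pics/e.png

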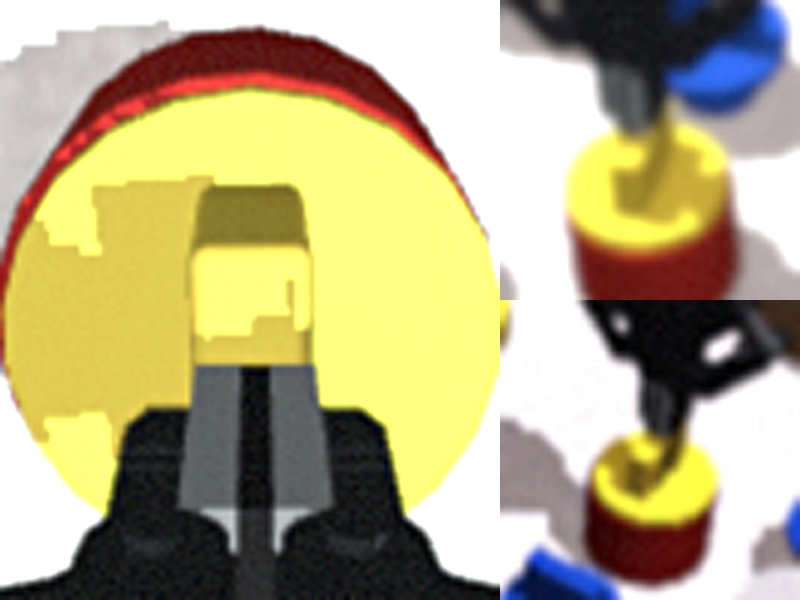

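The pads are shut just above the wing: its top is still visible in front of them, and the tip triangulates at z≈0.084. The real overhang must be shorter than stated, so I'll open, go lower in small steps watching the force, and regrip.

Emit:
servo_tool(
  grip=[50, 50, 50, 50, 50],
  offset=[
    [0, 0, 0],
    [0, 0, 0],
    [0, 0, 0],
    [0, 0, 0.05],
    [0, 0, 0.1],
  ],
  turn=[0, 0, 0, 0, 0],
)

```text
time_s: 4.75
eef_pos: [0.5914, 0.2952, 0.0775]
orientation: [0.737, 0.676, 0.0, 0.0]
ft_force: [-1.0, -0.0, -0.0]
opening: 0.498
finger_force: 0.0
```

Emit:
servo_tool(
  grip=[50, 50, 50, 50],
  offset=[
    [0, 0, 0.02],
    [0, 0, 0.04],
    [0, 0, 0.05],
    [0, 0, 0.05],
  ],
  turn=[0, 0, 0, 0],
)

```text
time_s: 5.15
eef_pos: [0.5912, 0.2951, 0.0725]
orientation: [0.737, 0.676, -0.0, -0.0]
ft_force: [-0.2, -0.8, -0.3]
opening: 0.499
finger_force: 0.0
```

Emit:
servo_tool(
  grip=[0, 0, 0, 0, 0],
  offset=[
    [0, 0, 0],
    [0, 0, 0],
    [0, 0, 0],
    [0, 0, 0],
    [0, 0, 0],
  ],
  turn=[0, 0, 0, 0, 0],
)

```text
time_s: 5.65
eef_pos: [0.5916, 0.2953, 0.0732]
orientation: [0.737, 0.676, 0.0, 0.0]
ft_force: [0.4, -0.1, 1.6]
opening: 0.144
finger_force: 61.8
```

Emit:
servo_tool(
  grip=[40, 40, 40, 40, 40],
  offset=[
    [0, 0, 0],
    [0, 0, 0],
    [0, 0, 0.02],
    [0, 0, 0.05],
    [0, 0, 0.07],
  ],
  turn=[0, 0, 0, 0, 0],
)

```text
time_s: 6.15
eef_pos: [0.5911, 0.2951, 0.0651]
orientation: [0.737, 0.676, -0.0, -0.0]
ft_force: [-0.3, 0.1, -0.6]
opening: 0.405
finger_force: 0.0
```

Emit:
servo_tool(
  grip=[0, 0, 0, 0, 0],
  offset=[
    [0, 0, 0],
    [0, 0, 0],
    [0, 0, 0],
    [0, 0, 0],
    [0, 0, 0],
  ],
  turn=[0, 0, 0, 0, 0],
)

```text
time_s: 6.65
eef_pos: [0.5912, 0.2951, 0.0655]
orientation: [0.737, 0.676, -0.0, -0.0]
ft_force: [0.4, -0.1, -0.6]
opening: 0.149
finger_force: 60.5
```

Emit:
servo_tool(
  grip=[0, 0, 0, 0, 0],
  offset=[
    [0, 0, -0.1],
    [0, 0, -0.3],
    [0, 0, -0.6],
    [0, 0, -0.9],
    [0, 0, -1],
  ],
  turn=[0, 0, 0, 0, 0],
)

```text
time_s: 7.15
eef_pos: [0.5932, 0.2959, 0.1714]
orientation: [0.737, 0.676, 0.004, 0.002]
ft_force: [0.4, -0.1, 0.0]
opening: 0.149
finger_force: 60.7
```

Emit:
servo_tool(
  grip=[0, 0, 0, 0, 0],
  offset=[
    [-0.1, 0, -0.3],
    [-0.3, 0.03, -0.6],
    [-0.5, 0.05, -0.8],
    [-0.75, 0.07, -0.8],
    [-1, 0.09, -0.8],
  ],
  turn=[0, 0, 0, 0, 0],
)

```text
time_s: 7.65
eef_pos: [0.5918, 0.1941, 0.2466]
orientation: [0.737, 0.676, 0.001, 0.0]
ft_force: [0.2, -0.1, -0.2]
opening: 0.148
finger_force: 60.7
```

Emit:
servo_tool(
  grip=[0, 0, 0, 0],
  offset=[
    [-0.25, 0.02, 0],
    [-0.5, 0.04, 0],
    [-0.75, 0.06, 0],
    [-1, 0.09, 0],
  ],
  turn=[0, 0, 0, 0],
)

```text
time_s: 8.05
eef_pos: [0.5916, 0.0933, 0.2451]
orientation: [0.737, 0.676, -0.0, -0.0]
ft_force: [0.7, 0.0, -1.5]
opening: 0.146
finger_force: 60.7
```

Emit:
servo_tool(
  grip=[0, 0, 0, 0],
  offset=[
    [-0.25, 0.02, 0],
    [-0.5, 0.04, 0],
    [-0.75, 0.06, 0],
    [-1, 0.09, 0],
  ],
  turn=[0, 0, 0, 0],
)

```text
time_s: 8.45
eef_pos: [0.5919, -0.007, 0.2451]
orientation: [0.737, 0.676, -0.0, -0.0]
ft_force: [-0.5, 0.4, -1.0]
opening: 0.149
finger_force: 60.7
```

Emit:
servo_tool(
  grip=[0, 0, 0, 0],
  offset=[
    [-0.25, 0.02, 0],
    [-0.5, 0.04, 0],
    [-0.75, 0.06, 0],
    [-1, 0.09, 0],
  ],
  turn=[0, 0, 0, 0],
)

```text
time_s: 8.85
eef_pos: [0.5923, -0.1074, 0.2451]
orientation: [0.737, 0.676, -0.0, -0.0]
ft_force: [0.4, -0.0, -0.8]
opening: 0.153
finger_force: 60.7
```

Emit:
servo_tool(
  grip=[0, 0, 0, 0, 0],
  offset=[
    [-0.25, 0.02, 0],
    [-0.5, 0.04, 0],
    [-0.75, 0.06, 0],
    [-0.85, 0.07, 0],
    [-0.85, 0.07, 0],
  ],
  turn=[0, 0, 0, 0, 0],
)

```text
time_s: 9.35
eef_pos: [0.592, -0.1928, 0.2449]
orientation: [0.738, 0.675, -0.0, -0.001]
ft_force: [-0.3, 0.4, -1.1]
opening: 0.146
finger_force: 60.7
```

```bash
python3 - <<'E'
import pickle
from h import *
from rig import imaging,sensors
d={n:imaging.grab_frame(n) for n in ("scene","side","wrist")};d["s"]=sensors.observe();pickle.dump(d,open("f2.pkl","wb"))
print(d["s"]["eef_pos"],d["s"]["opening"],d["s"]["ft_force"])
print(proj(d["wrist"],[[.585,-.12,.1]]))
w=cv2.resize(d["wrist"]["image"],(800,600),interpolation=cv2.INTER_CUBIC)
cv2.imwrite("pics/g.png",w)
E
```

```text
[ 0.59238219 -0.19057191  0.24557623] 0.14737701039125395 [-0.06077642 -0.01720811 -1.07620922]
[[240.68654326 113.98018413]]
```

View pics/g.png

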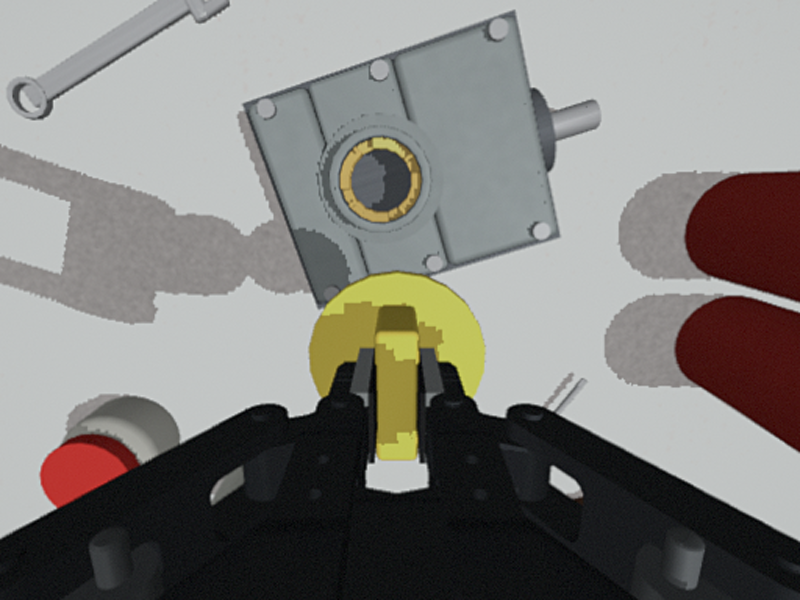

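The cap is held squarely by the wing: flange x-span 309–486, wing centred at 397. The neck is clear at about (380,180) in this 800-px view.

```bash
python3 - <<'E'
import pickle
from h import *
from scipy.spatial.transform import Rotation as R
d=pickle.load(open("f2.pkl","rb"));f=d["wrist"];im=f["image"]
h=cv2.cvtColor(im,cv2.COLOR_BGR2HSV)
m=cv2.inRange(h,(10,90,60),(35,255,255));m[:80]=0;m[155:]=0;m[:,:205]=0;m[:,285:]=0
c=cv2.convexHull(np.vstack([x for x in cv2.findContours(m,cv2.RETR_EXTERNAL,cv2.CHAIN_APPROX_NONE)[0] if len(x)>5]))
e=cv2.fitEllipse(c);print(e)
M=R.from_quat(d["s"]["orientation"]).as_matrix()
for z in (.088,.093,.1):
    p=plane(f,e[0],z);q=plane(f,(e[0][0]+e[1][0]/2,e[0][1]),z);print(z,p,"diam",2*np.linalg.norm(p-q),"tool delta",M.T@(p-d["s"]["eef_pos"]))
# flange circle: edge samples on held cap
y=cv2.inRange(h,(20,100,60),(35,255,255));y[:172]=0;y[235:]=0;y[:,:190]=0;y[:,320:]=0
pts=[plane(f,(x,np.flatnonzero(y[:,x])[0]),d["s"]["eef_pos"][2]-.0095)[:2] for x in range(202,308,3) if y[:,x].any()]
A=np.array([[2*a,2*b,1] for a,b in pts]);s=np.linalg.lstsq(A,(np.array(pts)**2).sum(1),rcond=None)[0]
print("flange",s[:2],"r",np.sqrt(s[2]+s[:2]@s[:2]))
E
```

```text
((243.13189697265625, 114.51603698730469), (51.54674530029297, 54.175655364990234), 173.7467041015625)
0.088 [ 0.58701166 -0.12056763  0.088     ] diam 0.05494293846223546 tool delta [ 0.06913638 -0.01126837  0.15764801]
0.093 [ 0.5871911  -0.12063836  0.093     ] diam 0.05403656753828574 tool delta [ 0.06908615 -0.01108488  0.15264791]
0.1 [ 0.58744232 -0.12073738  0.1       ] diam 0.05276764824475596 tool delta [ 0.06901583 -0.01082801  0.14564777]
flange [ 0.59229383 -0.18926989] r 0.03342439449283693
```

Emit:
servo_tool(
  grip=[0, 0, 0, 0, 0],
  offset=[
    [0.3, -0.05, 0],
    [0.6, -0.11, 0],
    [0.69, -0.11, 0.3],
    [0.69, -0.11, 0.6],
    [0.69, -0.11, 0.85],
  ],
  turn=[0, 0, 0, 0, 0],
)

```text
time_s: 10.0
eef_pos: [0.5871, -0.1197, 0.1596]
orientation: [0.736, 0.677, 0.0, -0.0]
ft_force: [-0.6, 0.1, -1.7]
opening: 0.147
finger_force: 60.7
```

Emit:
servo_tool(
  grip=[0, 0, 0],
  offset=[
    [0, 0, 0],
    [0, 0, 0],
    [0, 0, 0],
  ],
  turn=[0, 0, 0],
)

```text
time_s: 10.3
eef_pos: [0.5885, -0.1219, 0.1632]
orientation: [0.737, 0.676, 0.001, 0.002]
ft_force: [0.3, -0.5, -0.7]
opening: 0.148
finger_force: 60.6
```

Emit:
servo_tool(
  grip=[0, 0, 0, 0, 0],
  offset=[
    [0, 0, 0.05],
    [0, 0, 0.1],
    [0, 0, 0.15],
    [0, 0, 0.15],
    [0, 0, 0.15],
  ],
  turn=[0, 0, 0, 0, 0],
)

```text
time_s: 10.8
eef_pos: [0.5871, -0.1221, 0.1453]
orientation: [0.737, 0.676, -0.0, -0.0]
ft_force: [-0.8, 1.3, -0.8]
opening: 0.147
finger_force: 60.6
```

Emit:
servo_tool(
  grip=[0, 0, 0, 0, 0],
  offset=[
    [0, 0, 0.03],
    [0, 0, 0.06],
    [0, 0, 0.08],
    [0, 0, 0.08],
    [0, 0, 0.08],
  ],
  turn=[0, 0, 0, 0, 0],
)

```text
time_s: 11.3
eef_pos: [0.5873, -0.122, 0.1376]
orientation: [0.737, 0.676, -0.0, -0.0]
ft_force: [0.1, -0.6, -1.6]
opening: 0.147
finger_force: 60.6
```

Emit:
servo_tool(
  grip=[0, 0, 0, 0],
  offset=[
    [0, 0, 0.02],
    [0, 0, 0.04],
    [0, 0, 0.04],
    [0, 0, 0.04],
  ],
  turn=[0, 0, 0, 0],
)

```text
time_s: 11.7
eef_pos: [0.5873, -0.122, 0.1336]
orientation: [0.737, 0.676, -0.0, -0.0]
ft_force: [1.3, 0.1, -1.8]
opening: 0.146
finger_force: 60.6
```

Emit:
servo_tool(
  grip=[0, 0, 0, 0],
  offset=[
    [0, 0, 0.01],
    [0, 0, 0.03],
    [0, 0, 0.03],
    [0, 0, 0.03],
  ],
  turn=[0, 0, 0, 0],
)

```text
time_s: 12.1
eef_pos: [0.5872, -0.122, 0.1305]
orientation: [0.737, 0.676, -0.0, -0.0]
ft_force: [0.0, 1.1, -1.0]
opening: 0.145
finger_force: 60.6
```

Emit:
servo_tool(
  grip=[0, 0, 0, 0],
  offset=[
    [0, 0, 0.01],
    [0, 0, 0.02],
    [0, 0, 0.02],
    [0, 0, 0.02],
  ],
  turn=[0, 0, 0, 0],
)

```text
time_s: 12.5
eef_pos: [0.5873, -0.1221, 0.1286]
orientation: [0.737, 0.676, 0.0, -0.0]
ft_force: [0.4, 0.1, -0.8]
opening: 0.146
finger_force: 60.6
```

Emit:
servo_tool(
  grip=[0, 0, 0, 0],
  offset=[
    [0, 0, 0.01],
    [0, 0, 0.02],
    [0, 0, 0.02],
    [0, 0, 0.02],
  ],
  turn=[0, 0, 0, 0],
)

```text
time_s: 12.9
eef_pos: [0.5873, -0.122, 0.1266]
orientation: [0.737, 0.676, 0.0, -0.0]
ft_force: [0.6, 0.2, -0.6]
opening: 0.149
finger_force: 60.6
```

Emit:
servo_tool(
  grip=[0, 0, 0, 0],
  offset=[
    [0, 0, 0.01],
    [0, 0, 0.02],
    [0, 0, 0.02],
    [0, 0, 0.02],
  ],
  turn=[0, 0, 0, 0],
)

```text
time_s: 13.3
eef_pos: [0.5876, -0.1221, 0.1256]
orientation: [0.737, 0.676, 0.0, 0.0]
ft_force: [-1.1, 0.7, 3.7]
opening: 0.149
finger_force: 61.3
```

Emit:
servo_tool(
  grip=[0, 0, 0, 0],
  offset=[
    [0, 0, 0.01],
    [0, 0, 0.015],
    [0, 0, 0.015],
    [0, 0, 0.015],
  ],
  turn=[0, 0, 0, 0],
)

```text
time_s: 13.7
eef_pos: [0.5877, -0.1221, 0.1255]
orientation: [0.737, 0.676, 0.001, 0.001]
ft_force: [-3.0, 1.8, 8.2]
opening: 0.151
finger_force: 62.2
```

Emit:
servo_tool(
  grip=[0, 0, 0, 0, 0],
  offset=[
    [0, 0, -0.005],
    [0, 0, -0.01],
    [0, 0, -0.01],
    [0, 0, -0.015],
    [0, 0, -0.015],
  ],
  turn=[-0.03, -0.06, -0.09, -0.12, -0.15],
)

```text
time_s: 14.2
eef_pos: [0.5876, -0.1219, 0.1264]
orientation: [0.652, 0.758, 0.0, 0.001]
ft_force: [-2.5, 0.7, 6.7]
opening: 0.147
finger_force: 61.8
```

Emit:
servo_tool(
  grip=[0, 0, 0, 0, 0],
  offset=[
    [0, 0, 0],
    [0, 0, -0.005],
    [0, 0, -0.01],
    [0, 0, -0.01],
    [0, 0, -0.015],
  ],
  turn=[-0.03, -0.06, -0.09, -0.12, -0.15],
)

```text
time_s: 14.7
eef_pos: [0.587, -0.122, 0.1251]
orientation: [0.558, 0.83, -0.0, -0.001]
ft_force: [-0.4, 0.7, -0.2]
opening: 0.145
finger_force: 60.7
```

Emit:
servo_tool(
  grip=[0, 0, 0, 0, 0],
  offset=[
    [0, 0, 0],
    [0, 0, -0.005],
    [0, 0, -0.005],
    [0, 0, -0.01],
    [0, 0, -0.01],
  ],
  turn=[-0.03, -0.06, -0.09, -0.12, -0.15],
)

```text
time_s: 15.2
eef_pos: [0.5871, -0.122, 0.1266]
orientation: [0.457, 0.89, -0.0, -0.0]
ft_force: [-0.3, -0.4, 0.8]
opening: 0.144
finger_force: 60.9
```

Emit:
servo_tool(
  grip=[0, 0, 0, 0, 0],
  offset=[
    [0, 0, 0.005],
    [0, 0, 0.01],
    [0, 0, 0.015],
    [0, 0, 0.02],
    [0, 0, 0.02],
  ],
  turn=[0, 0, 0, 0, 0],
)

```text
time_s: 15.7
eef_pos: [0.5873, -0.1221, 0.1264]
orientation: [0.458, 0.889, 0.0, 0.0]
ft_force: [-2.7, 0.3, 4.9]
opening: 0.145
finger_force: 61.7
```

Emit:
servo_tool(
  grip=[0, 0, 0, 0, 0],
  offset=[
    [0, 0, 0],
    [0, 0, 0],
    [0, 0, 0],
    [0, 0, 0],
    [0, 0, 0],
  ],
  turn=[0.02, 0.04, 0.06, 0.08, 0.08],
)

```text
time_s: 16.2
eef_pos: [0.5877, -0.1215, 0.1259]
orientation: [0.512, 0.859, 0.001, 0.0]
ft_force: [-0.7, 1.7, 5.4]
opening: 0.146
finger_force: 61.5
```

Emit:
servo_tool(
  grip=[0, 0, 0, 0],
  offset=[
    [0, 0, 0],
    [0, 0, 0],
    [0, 0, 0],
    [0, 0, 0],
  ],
  turn=[0.02, 0.03, 0.04, 0.04],
)

```text
time_s: 16.6
eef_pos: [0.5877, -0.1219, 0.1255]
orientation: [0.539, 0.842, 0.0, 0.0]
ft_force: [-0.2, 3.1, 4.7]
opening: 0.149
finger_force: 61.4
```

Emit:
servo_tool(
  grip=[0, 0, 0, 0],
  offset=[
    [0, 0, 0],
    [0, 0, 0],
    [0, 0, 0],
    [0, 0, 0],
  ],
  turn=[0.02, 0.03, 0.04, 0.04],
)

```text
time_s: 17.0
eef_pos: [0.5868, -0.1223, 0.1241]
orientation: [0.565, 0.825, -0.0, -0.001]
ft_force: [0.7, 1.0, -0.5]
opening: 0.148
finger_force: 60.7
```

Emit:
servo_tool(
  grip=[0, 0, 0, 0, 0],
  offset=[
    [0, 0, 0.01],
    [0, 0, 0.02],
    [0, 0, 0.03],
    [0, 0, 0.03],
    [0, 0, 0.03],
  ],
  turn=[0, 0, 0, 0, 0],
)

```text
time_s: 17.5
eef_pos: [0.5873, -0.1221, 0.1221]
orientation: [0.565, 0.825, -0.0, -0.0]
ft_force: [0.1, 0.0, -0.9]
opening: 0.15
finger_force: 60.7
```

Emit:
servo_tool(
  grip=[0, 0, 0, 0, 0],
  offset=[
    [0, 0, 0.01],
    [0, 0, 0.02],
    [0, 0, 0.025],
    [0, 0, 0.025],
    [0, 0, 0.025],
  ],
  turn=[0, 0, 0, 0, 0],
)

```text
time_s: 18.0
eef_pos: [0.5874, -0.1221, 0.1201]
orientation: [0.565, 0.825, 0.0, 0.0]
ft_force: [-0.1, -0.3, 2.6]
opening: 0.148
finger_force: 61.0
```

Emit:
servo_tool(
  grip=[0, 0, 0, 0, 0],
  offset=[
    [0, 0, 0.005],
    [0, 0, 0.01],
    [0, 0, 0.015],
    [0, 0, 0.015],
    [0, 0, 0.015],
  ],
  turn=[0, 0, 0, 0, 0],
)

```text
time_s: 18.5
eef_pos: [0.5875, -0.122, 0.1198]
orientation: [0.565, 0.825, 0.0, 0.001]
ft_force: [-1.6, 1.3, 6.2]
opening: 0.147
finger_force: 61.8
```

Emit:
servo_tool(
  grip=[0, 0, 0, 0, 0],
  offset=[
    [0, 0, 0],
    [0, 0, 0.005],
    [0, 0, 0.01],
    [0, 0, 0.01],
    [0, 0, 0.01],
  ],
  turn=[0.03, 0.06, 0.09, 0.12, 0.15],
)

```text
time_s: 19.0
eef_pos: [0.588, -0.1214, 0.1188]
orientation: [0.659, 0.752, 0.001, 0.001]
ft_force: [-1.2, 1.5, 5.8]
opening: 0.144
finger_force: 61.5
```

```bash
cat > o.py <<'E'
from rig import sensors
import numpy as np
s=sensors.observe();q=s["orientation"];print(s["time_s"],np.round(s["eef_pos"],4),"yaw",np.degrees(2*np.arctan2(q[1],q[0])),np.round(s["ft_force"],1),"M",np.round(s["moment"],3))
E
python3 o.py
```

```text
19.0 [ 0.588  -0.1214  0.1188] yaw 97.58701850431864 [-1.2  1.5  5.8] M [0.383 0.201 0.143]
```

Emit:
servo_tool(
  grip=[0, 0, 0, 0, 0],
  offset=[
    [0, 0, 0],
    [0, 0, 0.005],
    [0, 0, 0.01],
    [0, 0, 0.01],
    [0, 0, 0.012],
  ],
  turn=[0.03, 0.06, 0.09, 0.12, 0.15],
)

```text
time_s: 19.5
eef_pos: [0.5882, -0.1214, 0.1176]
orientation: [0.743, 0.67, 0.001, 0.001]
ft_force: [-0.2, 2.9, 6.2]
opening: 0.149
finger_force: 61.5
```

```bash
python3 o.py
```

```text
19.5 [ 0.5882 -0.1214  0.1176] yaw 84.08597751608087 [-0.2  2.9  6.2] M [0.359 0.132 0.029]
```

Emit:
servo_tool(
  grip=[0, 0, 0, 0],
  offset=[
    [0, 0, 0],
    [0, 0, 0.005],
    [0, 0, 0.01],
    [0, 0, 0.01],
  ],
  turn=[0.03, 0.06, 0.09, 0.12],
)

```text
time_s: 19.9
eef_pos: [0.5884, -0.1215, 0.1167]
orientation: [0.802, 0.597, 0.001, 0.001]
ft_force: [0.3, 2.5, 4.8]
opening: 0.143
finger_force: 61.6
```

```bash
python3 o.py
```

```text
19.9 [ 0.5884 -0.1215  0.1167] yaw 73.28218248646836 [0.3 2.5 4.8] M [0.304 0.115 0.121]
```

Emit:
servo_tool(
  grip=[0, 0, 0, 0],
  offset=[
    [0, 0, 0.005],
    [0, 0, 0.01],
    [0, 0, 0.01],
    [0, 0, 0.01],
  ],
  turn=[0.03, 0.06, 0.08, 0.1],
)

```text
time_s: 20.3
eef_pos: [0.5885, -0.1215, 0.1158]
orientation: [0.847, 0.532, 0.002, 0.001]
ft_force: [-0.8, 1.8, 5.4]
opening: 0.152
finger_force: 61.6
```

```bash
python3 o.py
```

```text
20.3 [ 0.5885 -0.1215  0.1158] yaw 64.32319939734421 [-0.8  1.8  5.4] M [0.298 0.128 0.066]
```

Emit:
servo_tool(
  grip=[0, 0, 0, 0],
  offset=[
    [0, 0, 0],
    [0, 0, 0.003],
    [0, 0, 0.005],
    [0, 0, 0.005],
  ],
  turn=[0.02, 0.04, 0.06, 0.06],
)

```text
time_s: 20.7
eef_pos: [0.5886, -0.1217, 0.1154]
orientation: [0.871, 0.492, 0.002, 0.001]
ft_force: [-0.0, 2.4, 6.4]
opening: 0.151
finger_force: 61.6
```

```bash
python3 o.py
```

```text
20.7 [ 0.5886 -0.1217  0.1154] yaw 58.94858669503547 [-0.   2.4  6.4] M [ 0.263  0.116 -0.056]
```

Emit:
servo_tool(
  grip=[0, 0, 0, 0],
  offset=[
    [0, 0, 0],
    [0, 0, 0.003],
    [0, 0, 0.003],
    [0, 0, 0.003],
  ],
  turn=[0.02, 0.04, 0.06, 0.06],
)

```text
time_s: 21.1
eef_pos: [0.5886, -0.122, 0.1154]
orientation: [0.893, 0.45, 0.002, 0.001]
ft_force: [0.0, 0.7, 6.8]
opening: 0.146
finger_force: 61.7
```

```bash
python3 o.py
```

```text
21.1 [ 0.5886 -0.122   0.1154] yaw 53.54554068738093 [0.  0.7 6.8] M [0.211 0.214 0.029]
```

Emit:
servo_tool(
  grip=[0, 0, 0],
  offset=[
    [0, 0, 0],
    [0, 0, 0],
    [0, 0, 0],
  ],
  turn=[0.02, 0.04, 0.04],
)

```text
time_s: 21.4
eef_pos: [0.5886, -0.1221, 0.1154]
orientation: [0.907, 0.422, 0.002, 0.001]
ft_force: [-0.7, 1.1, 6.5]
opening: 0.152
finger_force: 61.7
```

```bash
python3 o.py
```

```text
21.4 [ 0.5886 -0.1221  0.1154] yaw 49.942438359551744 [-0.7  1.1  6.5] M [ 0.29   0.26  -0.017]
```

Emit:
servo_tool(
  grip=[0, 0, 0],
  offset=[
    [0, 0, 0],
    [0, 0, 0],
    [0, 0, 0],
  ],
  turn=[0.02, 0.03, 0.03],
)

```text
time_s: 21.7
eef_pos: [0.5886, -0.1221, 0.1153]
orientation: [0.916, 0.401, 0.002, 0.001]
ft_force: [-0.5, 0.6, 6.3]
opening: 0.145
finger_force: 61.7
```

```bash
python3 o.py
```

```text
21.7 [ 0.5886 -0.1221  0.1153] yaw 47.2614699341911 [-0.5  0.6  6.3] M [ 0.205  0.203 -0.002]
```

Emit:
servo_tool(
  grip=[0, 0, 0],
  offset=[
    [0, 0, 0],
    [0, 0, 0],
    [0, 0, 0],
  ],
  turn=[0.02, 0.03, 0.03],
)

```text
time_s: 22.0
eef_pos: [0.5886, -0.1221, 0.1154]
orientation: [0.925, 0.379, 0.002, 0.001]
ft_force: [-0.1, 0.4, 6.0]
opening: 0.146
finger_force: 61.7
```

```bash
python3 o.py
```

```text
22.0 [ 0.5886 -0.1221  0.1154] yaw 44.57244387677572 [-0.1  0.4  6. ] M [0.233 0.246 0.104]
```

Emit:
servo_tool(
  grip=[0, 0, 0],
  offset=[
    [0, 0, 0],
    [0, 0, 0],
    [0, 0, 0],
  ],
  turn=[0.01, 0.02, 0.02],
)

```text
time_s: 22.3
eef_pos: [0.5885, -0.1221, 0.1154]
orientation: [0.931, 0.365, 0.002, 0.001]
ft_force: [-0.0, 1.5, 6.4]
opening: 0.144
finger_force: 61.8
```

```bash
python3 o.py
```

```text
22.3 [ 0.5885 -0.1221  0.1154] yaw 42.800061206232684 [-0.   1.5  6.4] M [0.214 0.254 0.224]
```

Emit:
servo_tool(
  grip=[0, 0, 0],
  offset=[
    [0, 0, 0],
    [0, 0, 0],
    [0, 0, 0],
  ],
  turn=[0.01, 0.02, 0.02],
)

```text
time_s: 22.6
eef_pos: [0.5884, -0.122, 0.1153]
orientation: [0.937, 0.351, 0.002, 0.001]
ft_force: [-1.3, 0.9, 7.1]
opening: 0.148
finger_force: 62.0
```

```bash
python3 o.py; python3 - <<'E'
from h import *
from rig import imaging
a,b=imaging.grab_frame("scene")["image"],imaging.grab_frame("side")["image"]
k=lambda i,u,v:cv2.resize(i[v-30:v+30,u-40:u+40],(400,300),interpolation=cv2.INTER_CUBIC)
cv2.imwrite("pics/i.png",np.hstack([k(a,252,218),k(b,243,165)]))
E
```

```text
22.6 [ 0.5884 -0.122   0.1153] yaw 41.049020360080945 [-1.3  0.9  7.1] M [0.215 0.315 0.489]
```

View pics/i.png

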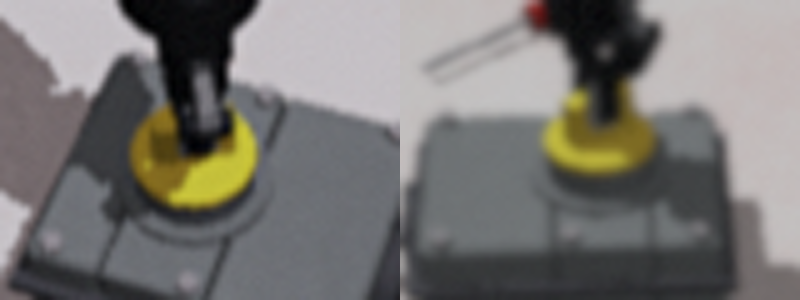

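Both views show the flange down on the neck rim. Twist moment climbed 0.10→0.22→0.49 N·m while the height stayed constant, so this is the home stop. I'll ease the push, open and retreat straight up.

Emit:
servo_tool(
  grip=[0, 0, 40, 40, 40],
  offset=[
    [0, 0, -0.01],
    [0, 0, -0.02],
    [0, 0, -0.02],
    [0, 0, -0.02],
    [0, 0, -0.02],
  ],
  turn=[-0.01, -0.01, -0.01, -0.01, -0.01],
)

```text
time_s: 23.2
eef_pos: [0.5868, -0.1222, 0.1146]
orientation: [0.934, 0.357, -0.001, -0.0]
ft_force: [1.1, 0.0, 0.6]
opening: 0.397
finger_force: 0.0
```

Emit:
servo_tool(
  grip=[50, 50, 50, 50, 50],
  offset=[
    [0, 0, 0],
    [0, 0, -0.2],
    [0, 0, -0.5],
    [0, 0, -0.8],
    [0, 0, -1],
  ],
  turn=[0, 0, 0, 0, 0],
)

```text
time_s: 23.7
eef_pos: [0.5878, -0.1223, 0.2179]
orientation: [0.934, 0.357, 0.001, 0.001]
ft_force: [0.6, 0.2, 0.4]
opening: 0.503
finger_force: 0.0
```

Emit:
servo_tool(
  grip=[50, 50, 50, 50, 50],
  offset=[
    [-0.4, 0, 0],
    [-0.8, 0, 0],
    [-0.8, 0, 0],
    [-0.8, 0, 0],
    [-0.8, 0, 0],
  ],
  turn=[0, 0, 0, 0, 0],
)

```text
time_s: 24.2
eef_pos: [0.5282, -0.175, 0.2151]
orientation: [0.934, 0.357, 0.0, -0.0]
ft_force: [-0.2, -0.7, 0.7]
opening: 0.499
finger_force: 0.0
```

```bash
python3 - <<'E'
from h import *
from rig import imaging,sensors
a,b,w=[imaging.grab_frame(n)["image"] for n in ("scene","side","wrist")]
k=lambda i,u,v:cv2.resize(i[v-30:v+30,u-40:u+40],(400,300),interpolation=cv2.INTER_CUBIC)
cv2.imwrite("pics/j.png",np.vstack([np.hstack([k(a,252,218),k(b,243,165)]),np.hstack([cv2.resize(w,(400,300)),cv2.resize(a,(400,300))])]))
E
python3 o.py
```

```text
24.35 [ 0.5283 -0.1747  0.2149] yaw 41.92812151976958 [-0.4  0.1  0.2] M [0.031 0.027 0.052]
```

View pics/j.png

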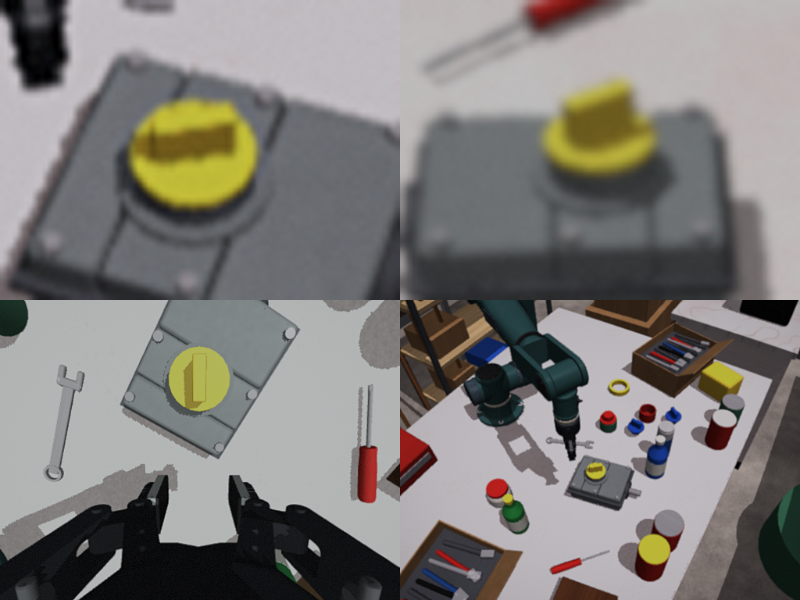

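The cap sits level and centred on the neck (wrist panel (199,378)). The gripper is clear and the bystanders look undisturbed, so I'm handing in.

```bash
python3 -c "
from rig import ctrl
print(ctrl.hand_in())"
```

```text
the job is handed in; nothing more can be done
None
```

The yellow cap is screwed home on the gearcase neck, released, and the job is handed in at about 24 s of the 58 s allowed; the hand-in gave no verdict, so I can't confirm the score.

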